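# Shim out the gap at the drive flange fixture

## Robot

A 6-joint arm with a two-finger parallel gripper is mounted at the origin on the work surface. World frame = base frame: x ahead of the robot, y to its left, z up, the work surface at z = 0. Lengths are in mm, angles in rad, forces in N, time in s.
With the tool pointing down it reaches from about 250 to 725 mm from the base axis. Payload 4 kg.
Tool frame: the origin (TCP) lies midway between the tips of the shut fingers; the grasp point (between the pads) lies grasp_offset behind it (grasp_offset is the distance from the TCP to the grasp point, in mm); z points along the fingers, y is the direction in which the jaws open and shut (so a half turn about z gives the same grasp; the last joint's range is limited). The gripper opens to 85 mm and grips with 20 to 120 N. Pads are 22 mm wide; open, the fingers measure 114 mm over their backs; the gripper's body (76 mm by 85 mm) begins 54 mm behind the grasp point. The pads swing forward as they close: fully open they stand 13 mm farther back than shut.
Start: joints at [1.314, 0.241, 0.005, 1.335, 0, 1.571], TCP at [126.991, 483.604, 231.306] pointing down, gripper open.
Joint ranges: [-2.72, 2.72], [-1.05, 1.87], [-1.09, 1.28], [-1.99, 2.15], [-1.42, 1.44], [-3.14, 3.14]. Speed limits (rad/s): [2.79, 2.79, 3.14, 3.14, 3.14, 3.14].

## Interface

Orientations are given as a unit quaternion [x, y, z, w].
In Python, from cell import get_obs, grab_frame, calibration, finish_job, grasp_offset gives the robot as it stands. The module is installed in compiled form; this text tells all that it offers.
- The arm moves only by the tool apply_moves, never from a script. Its argument "rows" is a list of rows, each a list of 3 entries, a list of its own where there are three numbers: the opening in per cent of the stroke, from 0 (shut) to 100 (fully open), then the shift along the tool's x, y, z scaled (see below), then the turn about the tool's z scaled (see below). A call has 1 to 8 rows; each row is the pose to reach, as a shift and turn from the pose measured when the call began, along the tool's axes at that moment, turning the shorter way round; what a row does not reach only later rows make up. The controller multiplies each number of a shift by 600 mm and each number of a turn by 180 degrees. A row lasts 1/8 s, in which the tool goes at most 62.5 mm and 10.7 degrees, less where a joint would pass 70% of its speed; a pose out of reach is approached as far as the arm can. A call with a number of a shift or a turn outside -1 to 1 is refused whole. A call with a gripper value outside its range is refused whole. The fingers move at their own pace and stop on an object; the grip force is fixed at half the most. Time passes only in rows, so rows that repeat a pose let the fingers close. It gives the time, the measured TCP pose, the force and the opening at its end, in the units of the state.
- get_obs(): the state, without advancing time (a new reading comes with each control period).
- grab_frame(name): name is "scene" or "top"; returns (picture, depth): 420x560x3 uint8, red, green, blue; 420x560 float32, mm along the optical axis (not along the pixel's ray), 0 where there is no reading.
- calibration(name): a dict with "intrinsics" (3x3 intrinsics, pixels), "k1" (the pictures are not rectified: a ray, as slopes to the right and down, at radius r is drawn at 1 + k1 r^2 times it, then the intrinsics apply), "pose" (4x4, takes a point from camera to world coordinates). Camera axes: x right, y down, z forward; pixel columns grow to the right and rows downward; lengths in mm; the calibration is good to about 2 mm. A picture is of the moment at which its call begins. calibration takes no time and is no camera call.
- finish_job(): hands the job in, once; it reports no verdict.
The state is a dict: "time": time; "joint_positions": joint angles; "joint_velocities": joint speeds; "joint_efforts": joint torques, N m; "position": TCP position; "tcp_rot": TCP orientation; "wrist_force": force on the tool from outside, world axes, zero at the start; "ft_torque": the same for the moment, N m; "opening": finger opening in mm.
Only numpy, scipy, OpenCV 4.12 (cv2) and the standard library are available. Lean on these libraries where they do the work, as an engineer would, in place of code of your own. Each camera call takes 0.05 s, during which the arm holds its last target.

## Task

Take up the gap between the red stop and the blue flange carriage: stand flat shim plates upright in it, flat against its faces, centred and down on the bed, as many as it takes (one or two) for the gold taper wedge to close the rest, then push the wedge, thin end down, into the remaining gap until you feel it bind tight against both sides, well inside the gap but not down on the bed. Finish still gripping the wedge and pressing it in, never letting go; keep unused plates off the fixture, do not force the clamped carriage back, and leave the other things on the bench where they are.

Things in the scene. Friction and masses are not known exactly. Their poses are not given: they have to be found in the camera images.
- gap (a point): point on the dark bed (its top 20 mm above the bench) at the mid foot of the red stop's face. x along the face, y square from it to the blue carriage, z up. The gap is between red face (y = 0) and blue face (y = gap width), both 34 mm wide (x -17 to 17 mm), 55 mm tall, upright. Bed reaches 45 mm either side in x; feet at most 18 mm tall stick out beside the faces, only 15 mm or more behind them
- carriage: blue sliding carriage; origin in the middle of the foot of its face, at bed-top level; axes as gap, so its y seen from there is the gap width, 22 to 35 mm at the start. It is clamped: it resists pushes below about 70 N and slips back if forced harder. Behind the 30 mm thick face block (+y) it carries a bolted dark flange, up to 50 mm above the bed
- stop: red fixed stop of the fixture; origin and axes as gap
- shim1: flat silver shim plate, 50 mm wide (x), 8 mm thick (y), 50 mm tall, 0.12 kg; stands upright in a rack slot, ends sticking 7 mm out of the rack on either side; origin at the centre of its underside, z up. The three plates are interchangeable; one or two are needed
- shim2: flat silver shim plate, 50 mm wide (x), 8 mm thick (y), 50 mm tall, 0.12 kg; stands upright in a rack slot, ends sticking 7 mm out of the rack on either side; origin at the centre of its underside, z up. The three plates are interchangeable; one or two are needed
- shim3: flat silver shim plate, 50 mm wide (x), 8 mm thick (y), 50 mm tall, 0.12 kg; stands upright in a rack slot, ends sticking 7 mm out of the rack on either side; origin at the centre of its underside, z up. The three plates are interchangeable; one or two are needed
- wedge: gold wedge, black top, 40 mm wide (x), 83 mm tall, about 0.4 kg; origin at the centre of its lower end, z up, thickness along y: 8 mm at the lower end, growing evenly on both faces to 21 mm at 43 mm up, then a head 21 mm thick, 40 mm tall. Stands thin end down in the rack. In a space of 10.5 to 20.5 mm between upright faces it binds; in less it hardly enters, in more it drops to the bed
- rack: grey and black rack fixed to the bench, 36 mm deep (its x), 150 mm long (its y), 26 mm tall, with slots 20 mm deep across it; slot floors 6 mm above the bench. Origin at the centre of its underside. Along its y the plates stand at -51, -17 and 17 mm, and the wedge at 53 mm
- flange: dark steel drive flange, 100 mm disc with a stub, 40 mm tall, loose on the bench; bystander, not to be moved; origin at the centre of its underside
- pin1: gold-coloured pin, 107 mm long and 20 mm thick, lying on the bench; bystander, not to be moved; origin at the centre of its underside
- pin2: another such gold-coloured pin beside it; bystander, not to be moved; origin at the centre of its underside
- bushing: round steel bushing with a 64 mm rim, 30 mm tall, standing on the bench; bystander, not to be moved; origin at the centre of its underside
- spanner: open-ended spanner lying on the bench; bystander, not to be moved; origin at the centre of its underside
- spray: red can with a yellow cap, 52 mm across, 150 mm tall; bystander, not to be moved; origin at the centre of its underside
- collar: dark steel collar, 60 mm across, 20 mm tall; bystander, not to be moved; origin at the centre of its underside

How it is judged (in metres and radians):
On the way, in this order (a step that is already met when the one before it is completed fails the run):
1. a shim plate stands upright on the bed in the gap (((x of shim1 in the frame of gap between -0.012 and 0.012 m and y of shim1 in the frame of gap above 0.001 m and y of shim1 in the frame of carriage below -0.001 m and z of shim1 in the frame of gap below 0.005 m and angle between shim1's own z axis and vertical below 0.12 rad and angle between the y axis of shim1 and the y axis of gap, either way round below 0.12 rad) or (x of shim2 in the frame of gap between -0.012 and 0.012 m and y of shim2 in the frame of gap above 0.001 m and y of shim2 in the frame of carriage below -0.001 m and z of shim2 in the frame of gap below 0.005 m and angle between shim2's own z axis and vertical below 0.12 rad and angle between the y axis of shim2 and the y axis of gap, either way round below 0.12 rad) or (x of shim3 in the frame of gap between -0.012 and 0.012 m and y of shim3 in the frame of gap above 0.001 m and y of shim3 in the frame of carriage below -0.001 m and z of shim3 in the frame of gap below 0.005 m and angle between shim3's own z axis and vertical below 0.12 rad and angle between the y axis of shim3 and the y axis of gap, either way round below 0.12 rad))), for 0.2 s.
2. the held wedge is tight in the gap beside the plates (x of wedge in the frame of gap between -0.015 and 0.015 m and y of wedge in the frame of gap above 0.004 m and y of wedge in the frame of carriage below -0.004 m and z of wedge in the frame of gap between 0.004 and 0.044 m and contact force between wedge and the fingers above 4 N and contact force between each of stop, carriage and anything else above 2 N), for 0.2 s.
At the end, for the whole second after the job is handed in: 1 or 2 plates upright in the gap (within 12 mm of its middle line, 5 mm of the bed, 0.12 rad), any other 80 mm away; wedge gripped, at rest, upright and square (0.15 rad), within 15 mm of the line, lower end 4 to 44 mm above the bed; stop and carriage each bear over 2 N; carriage moved under 3 mm (all of step 2 and ((x of shim1 in the frame of gap between -0.012 and 0.012 m and y of shim1 in the frame of gap above 0.001 m and y of shim1 in the frame of carriage below -0.001 m and z of shim1 in the frame of gap below 0.005 m and angle between shim1's own z axis and vertical below 0.12 rad and angle between the y axis of shim1 and the y axis of gap, either way round below 0.12 rad) or (x of shim2 in the frame of gap between -0.012 and 0.012 m and y of shim2 in the frame of gap above 0.001 m and y of shim2 in the frame of carriage below -0.001 m and z of shim2 in the frame of gap below 0.005 m and angle between shim2's own z axis and vertical below 0.12 rad and angle between the y axis of shim2 and the y axis of gap, either way round below 0.12 rad) or (x of shim3 in the frame of gap between -0.012 and 0.012 m and y of shim3 in the frame of gap above 0.001 m and y of shim3 in the frame of carriage below -0.001 m and z of shim3 in the frame of gap below 0.005 m and angle between shim3's own z axis and vertical below 0.12 rad and angle between the y axis of shim3 and the y axis of gap, either way round below 0.12 rad)) and ((x of shim1 in the frame of gap between -0.012 and 0.012 m and y of shim1 in the frame of gap above 0.001 m and y of shim1 in the frame of carriage below -0.001 m and z of shim1 in the frame of gap below 0.005 m and angle between shim1's own z axis and vertical below 0.12 rad and angle between the y axis of shim1 and the y axis of gap, either way round below 0.12 rad) or horizontal distance between shim1 and gap above 0.08 m) and ((x of shim2 in the frame of gap between -0.012 and 0.012 m and y of shim2 in the frame of gap above 0.001 m and y of shim2 in the frame of carriage below -0.001 m and z of shim2 in the frame of gap below 0.005 m and angle between shim2's own z axis and vertical below 0.12 rad and angle between the y axis of shim2 and the y axis of gap, either way round below 0.12 rad) or horizontal distance between shim2 and gap above 0.08 m) and ((x of shim3 in the frame of gap between -0.012 and 0.012 m and y of shim3 in the frame of gap above 0.001 m and y of shim3 in the frame of carriage below -0.001 m and z of shim3 in the frame of gap below 0.005 m and angle between shim3's own z axis and vertical below 0.12 rad and angle between the y axis of shim3 and the y axis of gap, either way round below 0.12 rad) or horizontal distance between shim3 and gap above 0.08 m) and angle between wedge's own z axis and vertical below 0.15 rad and angle between the y axis of wedge and the y axis of gap, either way round below 0.15 rad and linear speed of wedge below 0.01 m/s and contact force between the arm and stop below 0.5 N and contact force between the arm and carriage below 0.5 N and distance of carriage from where it was at the start of the episode below 0.003 m); the arm keeps its last pose, push and grip.
It fails at once if the carriage was forced back more than 4 mm (distance of carriage from where it was at the start of the episode above 0.004 m).
It fails at once if another thing on the bench was shifted by more than 25 mm (distance of any of flange, pin1, pin2, bushing, spanner, spray, collar from where it was at the start of the episode above 0.025 m).
It also fails if it takes over 72 s, if anything falls off the work surface, if the arm or the gripper's body presses on something with over 40 N, if the wrist force passes 120 N, or if a joint passes its speed limit or range.

## Working session

There is one attempt and no reset: what is moved stays moved. The work goes in short steps, Python scripts to look and compute and a tool call to move; the robot and the scene stay as the last step left them, time stands still between calls to the robot, and variables do not carry over. Pictures are saved under pics/ and viewed, and the job is handed in when it is done.

Besides the shell and the picture viewer there is one more tool, called after "Request:" as name(argument=value, ...), one argument or row to a line, values as JSON. apply_moves: Moves the arm, as the interface text tells. Its arguments: {"type":"object","properties":{"rows":{"type":"array"}},"required":["rows"]}

```bash
ls; mkdir -p pics
python3 - <<'E'
from cell import *
import cv2,numpy as np
print(get_obs()); 
print(grasp_offset() if callable(grasp_offset) else grasp_offset)
for n in("scene","top"):
    p,d=grab_frame(n); cv2.imwrite(f"pics/{n}0.png",p[:,:,::-1]); np.savez(f"{n}0.npz",p=p,d=d)
    c=calibration(n); print(n,c)
    cv2.imwrite(f"pics/{n}0.png",p[:,:,::-1])
E
```

```text
pics
{'time': 0.0, 'joint_positions': array([ 1.31397591e+00,  2.41393891e-01,  3.71364149e-03,  1.33513970e+00,
       -8.26624824e-06,  1.57080812e+00]), 'joint_velocities': array([-2.90623892e-04,  3.40670505e-05,  6.98095965e-04, -4.23069480e-04,
       -5.24440637e-04,  3.21938474e-04]), 'joint_efforts': array([ 1.98057032e-04, -3.72315967e+01,  2.52408421e+01,  1.71093555e-02,
        3.28610747e-05,  4.35938134e-06]), 'position': array([126.84999047, 483.00771136, 230.41840314]), 'tcp_rot': array([ 1.28063384e-01,  9.91765469e-01, -1.00401307e-03, -1.25465409e-04]), 'wrist_force': array([ 0.43119456,  0.04919512, -0.76231522]), 'ft_torque': array([-0.02326063,  0.0004833 ,  0.03710056]), 'opening': 85.73843576925604}
18.700000000000003
scene {'intrinsics': array([[414.83878072,   0.        , 284.32477789],
       [  0.        , 414.83878072, 209.36389181],
       [  0.        ,   0.        ,   1.        ]]), 'k1': -0.033429688009270375, 'pose': array([[ 4.57753636e-01,  6.10562157e-01, -6.46278160e-01,
         1.30641653e+03],
       [ 8.89059676e-01, -3.09546516e-01,  3.37274141e-01,
        -4.21650071e+02],
       [ 5.87367459e-03, -7.28968317e-01, -6.84522237e-01,
         8.22504794e+02],
       [ 0.00000000e+00,  0.00000000e+00,  0.00000000e+00,
         1.00000000e+00]])}
top {'intrinsics': array([[423.08513825,   0.        , 278.73085165],
       [  0.        , 423.08513825, 211.5206068 ],
       [  0.        ,   0.        ,   1.        ]]), 'k1': 0.02570363219925214, 'pose': array([[ 6.44711490e-03, -9.96342067e-01,  8.52110322e-02,
         4.71434662e+02],
       [-9.99967396e-01, -6.00924585e-03,  5.39414030e-03,
        -4.77770406e+01],
       [-4.86235485e-03, -8.52430306e-02, -9.96348324e-01,
         1.38019046e+03],
       [ 0.00000000e+00,  0.00000000e+00,  0.00000000e+00,
         1.00000000e+00]])}
```

View pics/scene0.png

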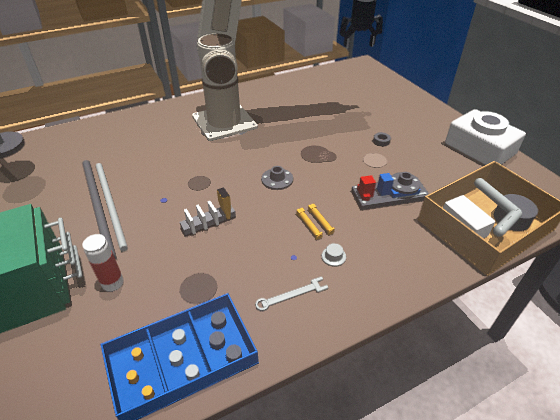

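View pics/top0.png

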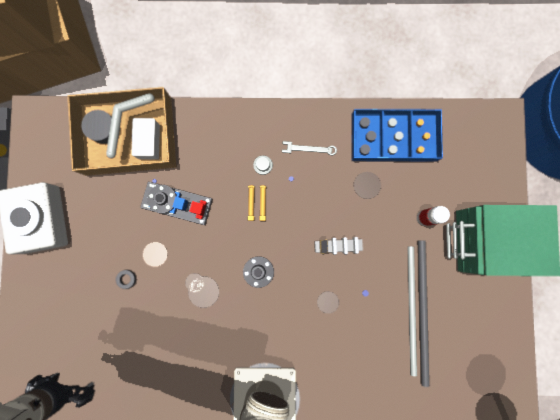

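```bash
cat > h.py <<'E'
import cv2,numpy as np
from cell import calibration
def load(n,i=0):
    z=np.load(f"{n}{i}.npz"); return z['p'],z['d']
def deproj(n,uv,d):
    c=calibration(n);K=c['intrinsics'];P=c['pose']
    uv=np.asarray(uv,float).reshape(-1,1,2)
    r=cv2.undistortPoints(uv,K,np.array([c['k1'],0,0,0,0.]),None,None,).reshape(-1,2)
    X=np.c_[r,np.ones(len(r))]*np.asarray(d).reshape(-1,1)
    return X@P[:3,:3].T+P[:3,3]
def onz(n,uv,z):
    P=calibration(n)['pose']; o=P[:3,3]; v=deproj(n,uv,np.ones(np.asarray(uv).size//2))-o
    return o+v*((z-o[2])/v[:,2])[:,None]
def proj(n,X):
    c=calibration(n);K=c['intrinsics'];P=np.linalg.inv(c['pose'])
    X=np.asarray(X,float).reshape(-1,3)
    return cv2.projectPoints(X,cv2.Rodrigues(P[:3,:3])[0],P[:3,3],K,np.array([c['k1'],0,0,0,0.]))[0].reshape(-1,2)
def cloud(n,i=0):
    p,d=load(n,i);h,w=d.shape
    u,v=np.meshgrid(np.arange(w),np.arange(h))
    X=deproj(n,np.c_[u.ravel(),v.ravel()],d.ravel()).reshape(h,w,3)
    X[d==0]=np.nan
    return p,X
def crop(n,i,x0,y0,x1,y1,s,out):
    p,d=load(n,i); c=p[y0:y1,x0:x1,::-1]
    c=cv2.resize(c,None,fx=s,fy=s,interpolation=cv2.INTER_CUBIC)
    c=np.ascontiguousarray(c)
    for x in range(x0,x1,10): cv2.line(c,((x-x0)*s,0),((x-x0)*s,6),(0,255,255),1); cv2.putText(c,str(x),((x-x0)*s,18),0,.35,(0,255,255))
    for y in range(y0,y1,10): cv2.line(c,(0,(y-y0)*s),(6,(y-y0)*s),(0,255,255),1); cv2.putText(c,str(y),(8,(y-y0)*s+4),0,.35,(0,255,255))
    cv2.imwrite(out,c)
E
python3 - <<'E'
from h import *
a=[("scene",340,160,435,215,8),("scene",172,180,242,242,8)]
for k,(n,*r) in enumerate(a): crop(n,0,*r,f"pics/c{k}.png")
crop("top",0,135,175,215,230,9,"pics/c2.png")
crop("top",0,308,228,370,262,12,"pics/c3.png")
E
```

```text
(no output)
```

View pics/c0.png

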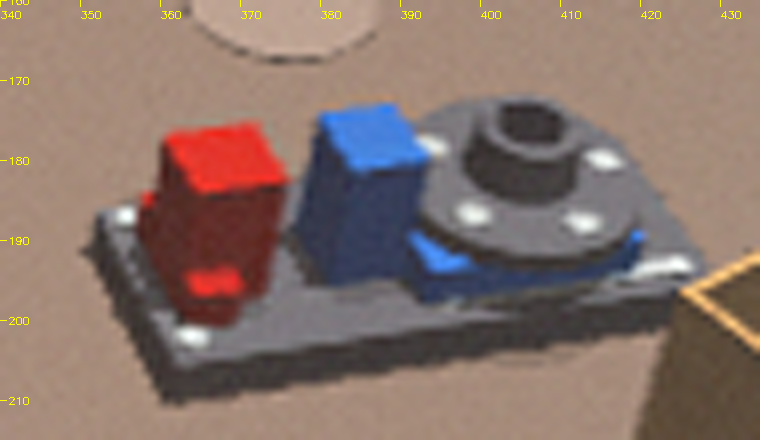

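View pics/c1.png

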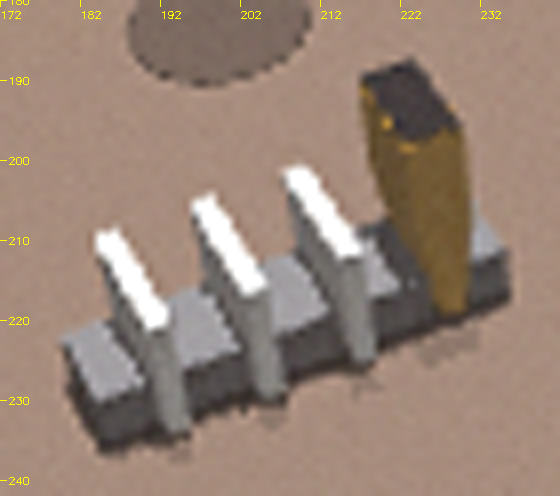

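View pics/c2.png

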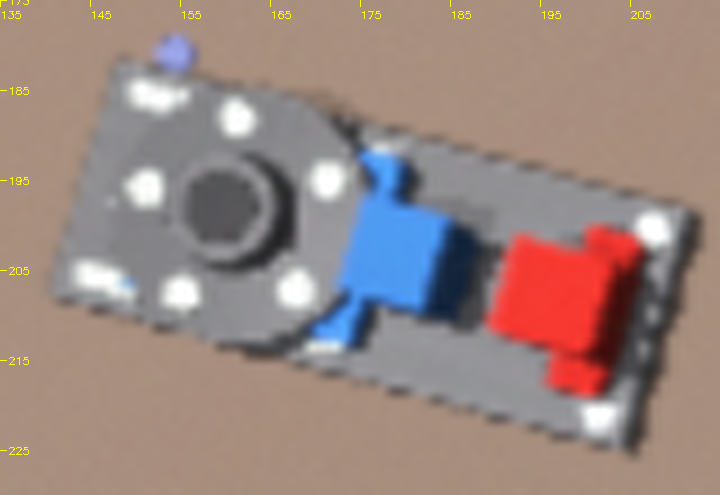

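View pics/c3.png

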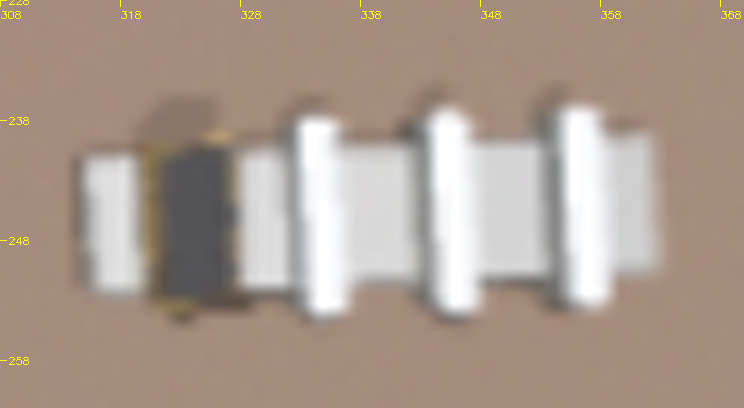

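```bash
cat >> h.py <<'E'
def rect(n,i,cx,cy,z,half=70,s=4):
    p,_=load(n,i)
    g=np.arange(-half,half,1/s)
    X,Y=np.meshgrid(cx+g,cy+g)  # col = x, row = y
    uv=proj(n,np.c_[X.ravel(),Y.ravel(),np.full(X.size,z)]).astype(np.float32).reshape(X.shape+(2,))
    return cv2.remap(p,uv[...,0],uv[...,1],cv2.INTER_CUBIC)
def fit(mask,cx,cy,half=70,s=4):
    n,l,st,ce=cv2.connectedComponentsWithStats(mask.astype(np.uint8))
    out=[]
    for k in range(1,n):
        if st[k,4]<40*s*s: continue
        c,_=cv2.findContours((l==k).astype(np.uint8),0,1); c=max(c,key=cv2.contourArea)
        (x,y),(w,h),a=cv2.minAreaRect(c)
        if w<h: w,h,a=h,w,a-90
        out.append((cx-half+x/s,cy-half+y/s,w/s,h/s,a,st[k,4]/s/s))
    return out
E
python3 - <<'E'
from h import *
for n in("top","scene"):
    p,X=cloud(n)
    for nm,(u,v) in dict(top=dict(red=(197,207),blue=(178,202),s1=(334,246),s2=(345,246),s3=(356,246),wedge=(324,246)),
      scene=dict(red=(366,180),blue=(387,177),s1=(188,215),s2=(200,210),s3=(211,206),wedge=(222,192)))[n].items():
        print(n,nm,X[v,u].round(1),p[v,u])
E
```

```text
top red [595.9 213.4  71.3] [247  58  50]
top blue [611.1 272.5  72.5] [ 79 155 242]
top s1 [ 477.9 -213.2   58.6] [249 250 252]
top s2 [ 478.1 -247.2   59.7] [250 251 253]
top s3 [ 478.4 -283.1   48.9] [250 251 253]
top wedge [ 477.5 -178.6   93.6] [84 84 87]
scene red [598.4 209.9  76.2] [228  56  45]
scene blue [612.4 274.3  73.9] [ 68 128 219]
scene s1 [ 485.2 -282.4   55. ] [255 255 255]
scene s2 [ 479.  -247.1   53. ] [255 255 255]
scene s3 [ 479.6 -215.6   55. ] [255 255 255]
scene wedge [ 478.1 -179.5   90.1] [69 60 59]
```

```bash
python3 - <<'E'
from h import *
for n in("top","scene"):
    for z in (75,):
        r=rect(n,0,603,240,z,90).astype(int); cv2.imwrite(f"pics/rf_{n}.png",r[:,:,::-1])
        R,G,B=r[...,0],r[...,1],r[...,2]
        m=(R>150)&(R-G>90); mb=(B>150)&(B-R>90)
        k=np.ones((13,13),np.uint8)
        for nm,q in(("red",m),("blue",mb)):
            q=cv2.morphologyEx(q.astype(np.uint8),cv2.MORPH_OPEN,k if 0 else np.ones((45,45),np.uint8))
            for f in fit(q,603,240,90): print(n,nm,np.round(f,1))
    for z,nm in((56,'shim'),(89,'wedge'),):
        r=rect(n,0,478,-230,z,90).astype(int); cv2.imwrite(f"pics/rr_{n}{z}.png",r[:,:,::-1])
        mx=r.min(2)
        q=(mx>225) if z==56 else ((r.max(2)<125)&(r.max(2)-r.min(2)<30))
        for f in fit(q,478,-230,90): print(n,nm,np.round(f,1))
E
python3 -c "
import cv2,numpy as np
a=[cv2.resize(cv2.imread('pics/'+f),(400,300)if 0 else (380,380)) for f in('rf_top.png','rf_scene.png')]
b=[cv2.resize(cv2.imread('pics/'+f),(380,380)) for f in('rr_top56.png','rr_scene56.png')]
cv2.imwrite('pics/rr.png',cv2.resize(np.vstack([np.hstack(a),np.hstack(b)]),(600,600)))"
```

```text
top red [ 595.2  213.    45.    42.5   90.  1386.9]
top blue [ 608.2  271.4   38.1   31.3  -15.1 1035.1]
top shim [ 482.6 -283.7   48.7   10.4    2.7  437.9]
top shim [ 481.  -249.8   49.7   10.7    2.6  450.8]
top shim [ 479.7 -216.1   48.7   11.     4.7  439.4]
top wedge [ 461.3 -267.3   12.     6.7   50.6   42.8]
top wedge [ 476.1 -186.7   41.9   36.9   -4.6  770.1]
scene red [ 596.7  217.4   36.9   35.9   77.7 1188.8]
scene blue [611.4 272.   33.2  31.    0.  913.5]
scene shim [ 483.7 -281.8   50.8    8.5    3.9  350.1]
scene shim [ 482.5 -247.7   49.9    8.7    1.9  351.5]
scene shim [ 481.5 -213.8   49.2    8.5    2.6  345.4]
scene wedge [ 538.6 -300.    65.1   32.7  -11.5  530.4]
scene wedge [ 543.  -264.4   64.3   23.4  -23.6  443. ]
scene wedge [ 541.2 -232.2   69.6   26.   -24.1  564.4]
scene wedge [ 405.9 -241.9   38.7   19.9  -14.   314.1]
scene wedge [ 425.4 -244.9   13.7    9.3    8.3   66.4]
scene wedge [ 424.6 -232.4   31.7   15.9   -0.6  183. ]
scene wedge [ 400.9 -221.2   25.7   19.4  -53.9  209.2]
scene wedge [ 437.2 -220.7   14.2   10.7  -72.6   80.1]
scene wedge [ 549.8 -210.4   43.6   20.9  -16.7  440.9]
scene wedge [ 406.9 -208.9   41.8   18.2  -23.1  253.1]
scene wedge [ 431.9 -209.4   15.2    7.4   12.1   74.4]
scene wedge [ 417.6 -197.3   33.3   11.6  -14.   229.8]
scene wedge [ 563.9 -183.9   14.4    9.    84.4   95.4]
scene wedge [ 478.1 -177.4   41.6   21.2    1.1  783.1][ WARN:0@0.746] global loadsave.cpp:1063 imwrite_ Unsupported depth image for selected encoder is fallbacked to CV_8U.
```

View pics/rr.png

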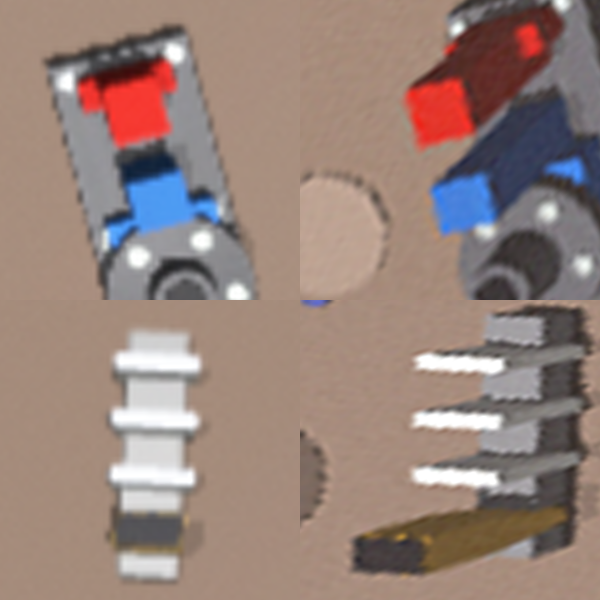

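```bash
cat >> h.py <<'E'
def edge_lines(n,i,cx,cy,z,ang,chan,dirn,lo,hi,tlo,thi,cross):
    """scan along direction; returns sub-mm edge positions. frame: ex=(cos,sin)ang"""
    pass
def frame_img(n,i,cx,cy,z,ang,half=60,s=4):
    p,_=load(n,i); g=np.arange(-half,half+.01,1/s)
    a,b=np.meshgrid(g,g); e=np.array([np.cos(ang),np.sin(ang)]); f=np.array([-e[1],e[0]])
    X=cx+a*e[0]+b*f[0]; Y=cy+a*e[1]+b*f[1]
    uv=proj(n,np.c_[X.ravel(),Y.ravel(),np.full(X.size,z)]).astype(np.float32).reshape(X.shape+(2,))
    return cv2.remap(p,uv[...,0],uv[...,1],cv2.INTER_LINEAR).astype(float),g
E
python3 - <<'E'
from h import *
ang=np.radians(-15); 
for n in("top","scene"):
    r,g=frame_img(n,0,603,243,75,ang)
    cv2.imwrite(f"pics/fi_{n}.png",cv2.resize(r,(400,400))[:,:,::-1])
    red=r[...,0]-(r[...,1]+r[...,2])/2; blue=r[...,2]-r[...,0]
    for nm,ch,sgn in(("red",red,-1),("blue",blue,1)):
        m=ch>0.5*np.percentile(ch,99)
        ys,xs=np.nonzero(cv2.morphologyEx(m.astype(np.uint8),cv2.MORPH_OPEN,np.ones((41,41),np.uint8)))
        # per-column front edge
        x0,x1=g[int(np.percentile(xs,5))],g[int(np.percentile(xs,95))]
        E=[]
        for c in range(len(g)):
            if not(x0+5<g[c]<x1-5): continue
            rows=ys[xs==c]
            if len(rows)<20: continue
            E.append((g[c],g[rows.max()] if sgn<0 else g[rows.min()],g[rows.min()] if sgn<0 else g[rows.max()]))
        E=np.array(E); 
        pf=np.polyfit(E[:,0],E[:,1],1); pb=np.polyfit(E[:,0],E[:,2],1)
        F=[]
        for rr in range(len(g)):
            cols=xs[ys==rr]
            if len(cols)>20:F.append((g[rr],g[cols.min()],g[cols.max()]))
        F=np.array(F);q=slice(len(F)//4,3*len(F)//4)
        print(n,nm,"front y=%.2f slope %.3f back y=%.2f slope %.3f | x %.2f..%.2f"%(pf[1],pf[0],pb[1],pb[0],F[q,1].mean(),F[q,2].mean()), "slopes",np.polyfit(F[q,0],F[q,1],1)[0].round(3),np.polyfit(F[q,0],F[q,2],1)[0].round(3))
E
python3 -c "
import cv2,numpy as np
cv2.imwrite('pics/fi.png',np.hstack([cv2.imread('pics/fi_top.png'),cv2.imread('pics/fi_scene.png')]))"
```

```text
top red front y=-11.05 slope 0.219 back y=-47.64 slope -0.021 | x -22.79..19.04 slopes 0.804 -0.66
top blue front y=12.51 slope 0.001 back y=43.83 slope -0.016 | x -19.56..16.39 slopes -0.077 0.162
scene red front y=-8.55 slope -0.001 back y=-44.72 slope 0.051 | x -17.17..18.20 slopes 0.018 -0.012
scene blue front y=15.09 slope 0.027 back y=44.68 slope 0.015 | x -15.75..17.62 slopes 0.001 0.038[ WARN:0@0.691] global loadsave.cpp:1063 imwrite_ Unsupported depth image for selected encoder is fallbacked to CV_8U.
```

View pics/fi.png

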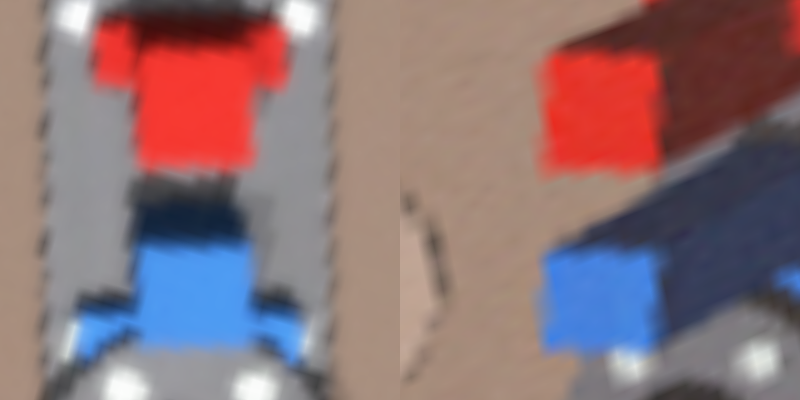

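```bash
cat > go.py <<'E'
import numpy as np,sys
from cell import get_obs
from scipy.spatial.transform import Rotation as R
def to(x,y,z,yaw=None):
    o=get_obs();r=R.from_quat(o['tcp_rot']).as_matrix()
    s=r.T@(np.array([x,y,z])-o['position'])/600
    t=0
    cur=np.degrees(np.arctan2(r[1,1],r[0,1]))
    if yaw is not None: t=-((yaw-cur+90)%180-90)/180
    print("t",round(o['time'],2),"pos",o['position'].round(1),"yaw %.1f tilt %.4f"%(cur,np.arccos(-r[2,2])),"open %.1f"%o['opening'],"F",o['wrist_force'].round(1),"M",o['ft_torque'].round(2))
    print("shift",s.round(4).tolist(),"turn",round(t,4))
if __name__=="__main__": to(*map(float,sys.argv[1:]))
E
python3 go.py 483 -282.7 150 2.4
```

```text
t 0.1 pos [126.8 483.  230.5] yaw 75.3 tilt 0.0019 open 85.2 F [-0.5 -0.1  0.1] M [-0.04 -0.02 -0.03]
shift [-0.8983, -1.0834, 0.1363] turn 0.4049
```

Request:
apply_moves(
  rows=[
    [100,[-0.45,-0.54,0.05],0.2],
    [100,[-0.45,-0.54,0.05],0.2],
    [100,[-0.45,-0.54,0.05],0.2],
    [100,[-0.45,-0.54,0.05],0.2],
    [100,[-0.45,-0.54,0.05],0.2],
    [100,[-0.45,-0.54,0.05],0.2],
    [100,[-0.45,-0.54,0.05],0.2],
  ],
)

```text
time: 0.98
position: [305.9, 98.9, 200.9]
tcp_rot: [0.429, 0.903, -0.001, 0.0]
wrist_force: [1.6, -0.2, -0.2]
opening: 85.6
```

```bash
python3 go.py 483 -282.7 150 2.4
```

```text
t 0.97 pos [305.9  98.9 200.9] yaw 39.2 tilt 0.0019 open 85.6 F [ 1.6 -0.2 -0.2] M [ 0.    0.01 -0.01]
shift [-0.6793, -0.1733, 0.0859] turn 0.2045
```

Request:
apply_moves(
  rows=[
    [100,[-0.68,-0.173,0.086],0.2045],
    [100,[-0.68,-0.173,0.086],0.2045],
    [100,[-0.68,-0.173,0.086],0.2045],
    [100,[-0.68,-0.173,0.086],0.2045],
    [100,[-0.68,-0.173,0.086],0.2045],
    [100,[-0.68,-0.173,0.086],0.2045],
    [100,[-0.68,-0.173,0.086],0.2045],
    [100,[-0.68,-0.173,0.086],0.2045],
  ],
)

```text
time: 1.98
position: [483.6, -285.7, 147.8]
tcp_rot: [0.694, 0.72, -0.001, -0.0]
wrist_force: [-0.1, 0.6, -0.2]
opening: 85.4
```

```bash
cat > snap.py <<'E'
import sys,cv2,numpy as np
from cell import grab_frame
from h import crop
i=sys.argv[1]
for n in("top","scene"):
    p,d=grab_frame(n); np.savez(f"{n}{i}.npz",p=p,d=d); cv2.imwrite(f"pics/{n}{i}.png",p[:,:,::-1])
E
python3 snap.py 1;python3 go.py 483 -282.7 60 2.4; python3 -c "
from h import *
crop('top',1,300,200,400,275,8,'pics/s1a.png');crop('scene',1,150,140,250,240,6,'pics/s1b.png')"
```

```text
t 2.08 pos [ 482.6 -282.7  148.8] yaw 2.4 tilt 0.0025 open 85.7 F [-0.7  0.  -0.1] M [ 0.01 -0.02  0.06]
shift [-0.0, 0.0011, 0.1481] turn -0.0003
```

View pics/s1a.png

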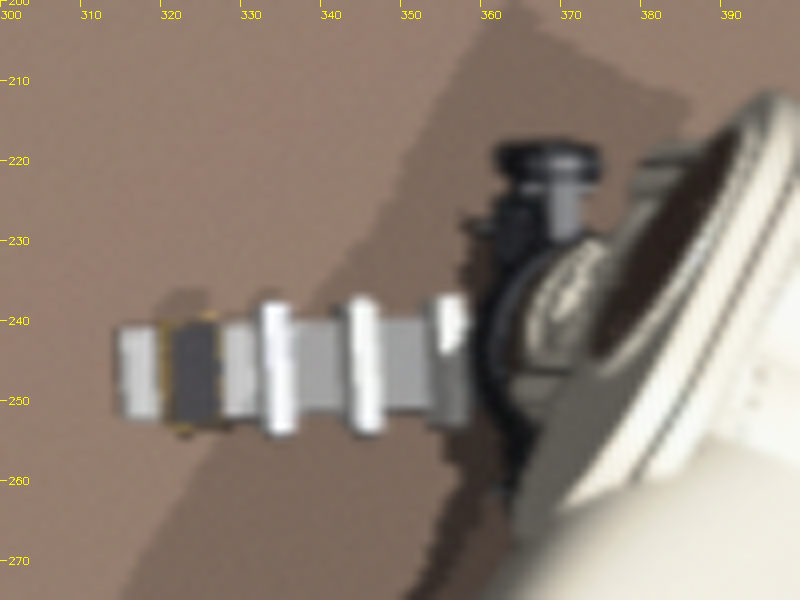

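View pics/s1b.png

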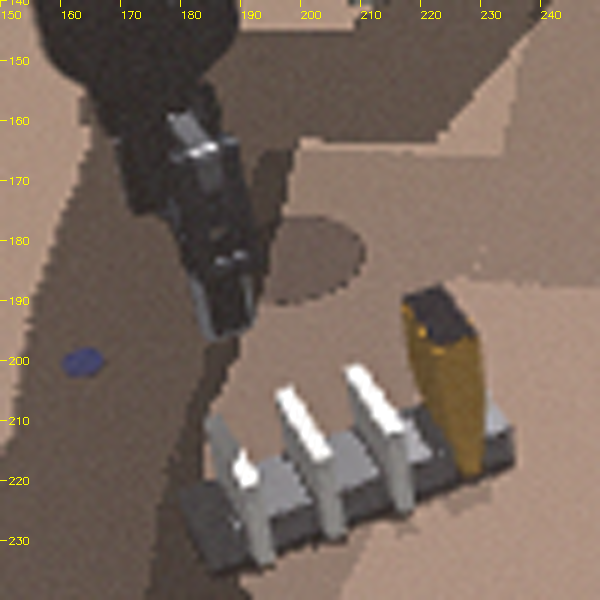

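Run:
```python
from h import *
e=np.array([np.cos(np.radians(2.4)),np.sin(np.radians(2.4))]);f=np.array([-e[1],e[0]])
c=np.array([482.6,-282.7])
for a in(42.7,57):
  for b in(-11,11):
    for z in(148.8+13,):
      P=np.r_[c+a*e+b*f,z]; print(a,b,proj("scene",P).round(1),proj("top",P).round(1))
```

```text
42.7 -11 [[182.6 194.8]] [[365.9 229.3]]
42.7 11 [[191.2 191.9]] [[358.2 229.6]]
57 -11 [[184.6 198.2]] [[365.6 224.4]]
57 11 [[193.3 195.3]] [[357.9 224.7]]
```

Request:
apply_moves(
  rows=[
    [100,[0,0.001,0.1],0],
    [100,[0,0.001,0.18],0],
    [100,[0,0.001,0.22],0],
    [100,[0,0.001,0.225],0],
    [100,[0,0.001,0.225],0],
  ],
)

```text
time: 2.7
position: [483.4, -282.3, 15.1]
tcp_rot: [0.692, 0.722, -0.001, -0.0]
wrist_force: [-0.1, -0.2, 0.6]
opening: 85.2
```

```bash
python3 snap.py 2;python3 go.py 483 -282.7 14 2.4; python3 -c "
from h import *
crop('scene',2,150,150,250,250,6,'pics/s2b.png')"
```

```text
t 2.8 pos [ 484.1 -283.    15.8] yaw 2.4 tilt 0.0019 open 85.5 F [ 0.1  0.3 -0.3] M [-0.03 -0.02 -0.  ]
shift [0.0006, -0.0018, 0.0029] turn -0.0001
```

View pics/s2b.png

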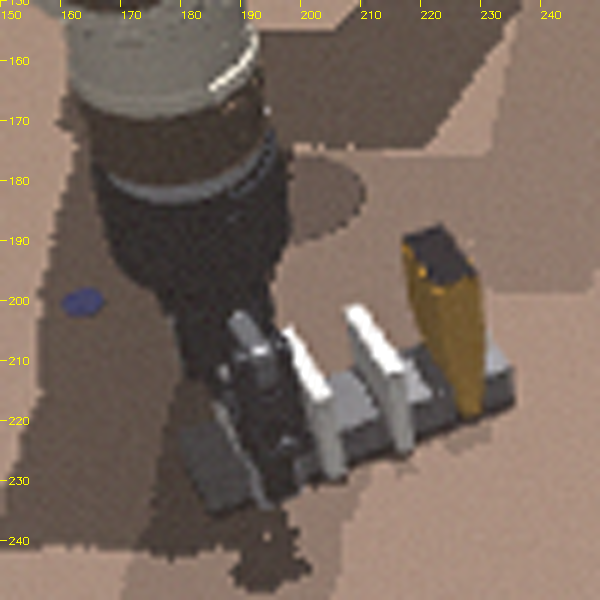

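Request:
apply_moves(
  rows=[
    [0,[0,0,0.002],0],
    [0,[0,0,0.002],0],
    [0,[0,0,0.002],0],
    [0,[0,0,0.002],0],
    [0,[0,0,0.002],0],
    [0,[0,0,0.002],0],
  ],
)

```text
time: 3.55
position: [484.8, -283.5, 15.7]
tcp_rot: [0.692, 0.722, -0.0, 0.002]
wrist_force: [-0.9, 0.5, 6.0]
opening: 48.8
```

```bash
python3 go.py 483 -282.7 160 2.4
```

```text
t 3.55 pos [ 484.8 -283.5   15.7] yaw 2.4 tilt 0.0035 open 48.8 F [-0.9  0.5  6. ] M [0.04 0.22 0.04]
shift [0.0008, -0.0024, -0.2405] turn -0.0001
```

Request:
apply_moves(
  rows=[
    [0,[0,0,-0.03],0],
    [0,[0,0,-0.07],0],
    [0,[0,0,-0.15],0],
    [0,[0,0,-0.24],0],
    [0,[0,0,-0.24],0],
  ],
)

```text
time: 4.18
position: [487.4, -284.9, 164.8]
tcp_rot: [0.692, 0.722, 0.001, 0.007]
wrist_force: [1.4, -0.1, -0.9]
opening: 48.9
```

```bash
python3 - <<'E'
import numpy as np
a=np.radians(-15);e=np.array([np.cos(a),np.sin(a)]);f=np.array([-e[1],e[0]])
for x,y in((-.6,1.8),(-.6,-9.7)): print(np.array([603,243])+x*e+y*f)
E
python3 go.py 560 0 160 -10; python3 snap.py 3;python3 -c "
from h import *
crop('scene',3,130,100,250,230,5,'pics/s3b.png')"
```

```text
[602.88631879 244.89395791]
[599.90989977 233.78581091]
t 4.17 pos [ 487.4 -284.9  164.8] yaw 2.4 tilt 0.0135 open 48.9 F [ 1.4 -0.1 -0.9] M [-0.   -0.03 -0.02]
shift [0.4694, 0.1405, 0.0055] turn 0.0687
```

View pics/s3b.png

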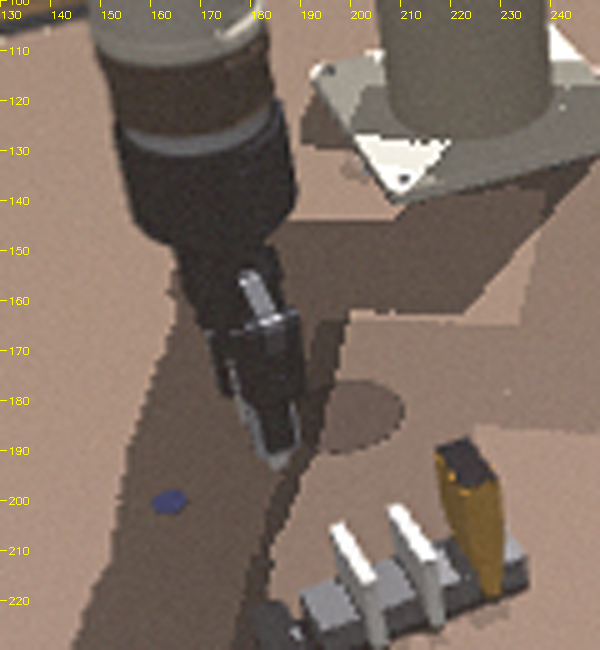

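Request:
apply_moves(
  rows=[
    [0,[0.47,0.14,0],0.069],
    [0,[0.47,0.14,0],0.069],
    [0,[0.47,0.14,0],0.069],
    [0,[0.47,0.14,0],0.069],
    [0,[0.47,0.14,0],0.069],
    [0,[0.47,0.14,0],0.069],
  ],
)

```text
time: 5.03
position: [555.7, 5.6, 156.5]
tcp_rot: [0.764, 0.645, -0.001, 0.0]
wrist_force: [0.2, -0.7, -0.5]
opening: 49.1
```

```bash
python3 go.py 602.9 244.9 160 -15
```

```text
t 5.03 pos [555.7   5.6 156.5] yaw -9.7 tilt 0.0031 open 49.1 F [ 0.2 -0.7 -0.5] M [-0.02  0.    0.02]
shift [0.4063, 0.0103, -0.007] turn 0.0294
```

Request:
apply_moves(
  rows=[
    [0,[0.406,0.01,-0.007],0.0294],
    [0,[0.406,0.01,-0.007],0.0294],
    [0,[0.406,0.01,-0.007],0.0294],
    [0,[0.406,0.01,-0.007],0.0294],
    [0,[0.406,0.01,-0.007],0.0294],
    [0,[0.406,0.01,-0.007],0.0294],
    [0,[0.406,0.01,-0.007],0.0294],
  ],
)

```text
time: 5.9
position: [602.3, 242.5, 159.3]
tcp_rot: [0.794, 0.608, -0.003, 0.0]
wrist_force: [-0.1, 0.0, -1.9]
opening: 49.0
```

```bash
python3 snap.py 4; python3 go.py 602.9 244.9 90 -15; python3 -c "
from h import *
crop('scene',4,330,90,440,215,6,'pics/s4b.png');crop('top',4,130,160,230,240,7,'pics/s4a.png')"
```

```text
t 6.0 pos [602.7 242.8 160. ] yaw -15.1 tilt 0.0037 open 49.0 F [ 0.3 -0.4 -2.1] M [-0.04 -0.03 -0.01]
shift [0.0038, -0.0004, 0.1167] turn -0.0008
```

View pics/s4b.png

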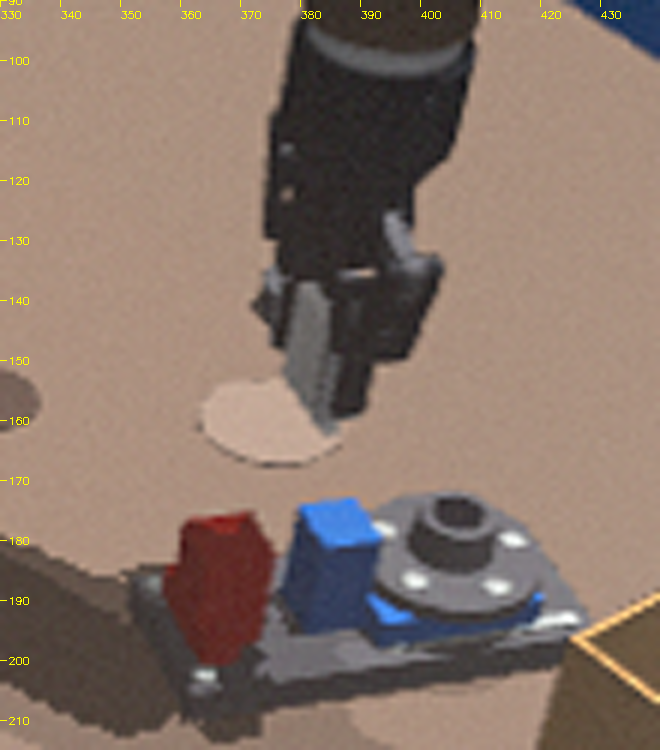

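View pics/s4a.png

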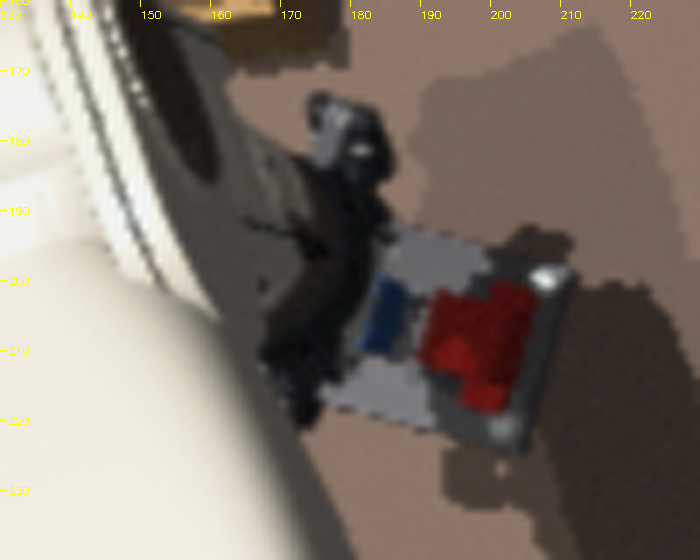

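Run:
```python
from h import *
p,_=load("scene",4)
a=np.radians(-15);e=np.array([np.cos(a),np.sin(a)]);f=np.array([-e[1],e[0]])
c=np.array([602.7,242.8])
x0,y0,x1,y1,s=360,125,405,175,12
im=np.ascontiguousarray(cv2.resize(p[y0:y1,x0:x1,::-1],None,fx=s,fy=s,interpolation=cv2.INTER_NEAREST))
def P(u,v,z): 
    q=proj("scene",np.r_[c+u*e+v*f,z])[0]; return tuple(int(t) for t in ((q-[x0,y0]+.5)*s))
for v in(-4,4):
    pts=[P(-25,v,150),P(25,v,150),P(25,v,200),P(-25,v,200)]
    cv2.polylines(im,[np.array(pts)],True,(0,255,0) if v<0 else (0,0,255),1)
cv2.imwrite("pics/ov4.png",im)
```

```text
(no output)
```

View pics/ov4.png

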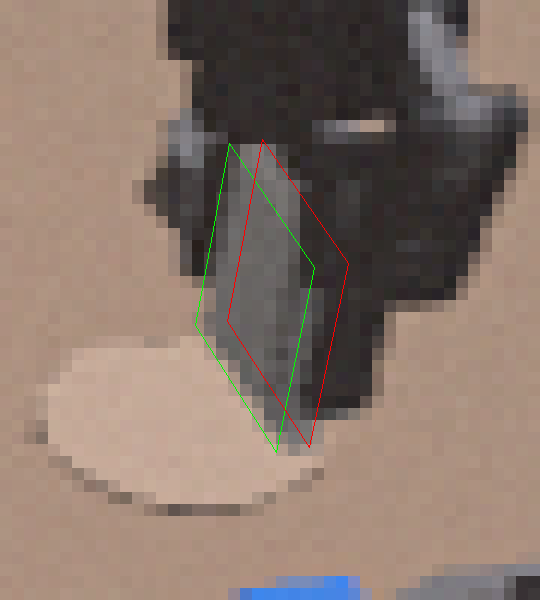

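Request:
apply_moves(
  rows=[
    [0,[0.003,0.0,0.06],0],
    [0,[0.003,0.0,0.117],0],
    [0,[0.003,0.0,0.14],0],
    [0,[0.003,0.0,0.16],0],
    [0,[0.003,0.0,0.167],0],
  ],
)

```text
time: 6.62
position: [603.3, 244.1, 60.0]
tcp_rot: [0.794, 0.608, -0.001, 0.001]
wrist_force: [-0.1, 0.5, -1.2]
opening: 49.1
```

```bash
python3 snap.py 5; python3 go.py 603.3 244.3 30 -15; python3 -c "
from h import *
crop('scene',5,330,110,440,215,6,'pics/s5b.png')"
```

```text
t 6.72 pos [603.3 244.4  60.3] yaw -15.1 tilt 0.0030 open 49.0 F [ 0.1 -0.6 -1.6] M [0.03 0.01 0.03]
shift [0.0, 0.0, 0.0505] turn -0.0008
```

View pics/s5b.png

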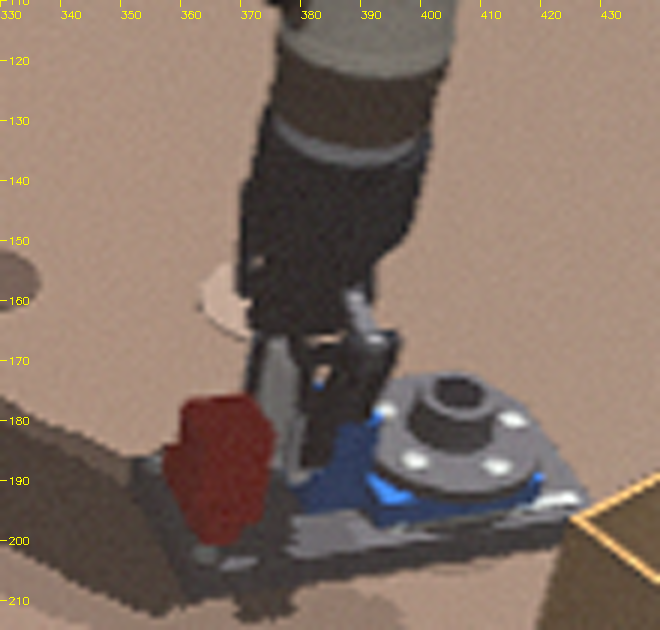

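Request:
apply_moves(
  rows=[
    [0,[0,0.0,0.025],0],
    [0,[0,0.0,0.04],0],
    [0,[0,0.0,0.046],0],
    [0,[0,0.0,0.046],0],
  ],
)

```text
time: 7.22
position: [602.9, 244.2, 32.1]
tcp_rot: [0.794, 0.608, -0.002, 0.0]
wrist_force: [1.1, -0.1, -0.9]
opening: 49.4
```

```bash
python3 go.py 601.2 236.6 32.5 -15
```

```text
t 7.22 pos [602.9 244.2  32.1] yaw -15.1 tilt 0.0038 open 49.4 F [ 1.1 -0.1 -0.9] M [ 0.01 -0.03  0.  ]
shift [-0.013, 0.0005, -0.0006] turn -0.0008
```

Request:
apply_moves(
  rows=[
    [0,[-0.003,0,0],0],
    [0,[-0.006,0,0],0],
    [0,[-0.008,0,0],0],
    [0,[-0.009,0,0],0],
    [0,[-0.009,0,0],0],
  ],
)

```text
time: 7.85
position: [601.6, 238.9, 32.2]
tcp_rot: [0.794, 0.608, -0.002, 0.0]
wrist_force: [1.0, 0.3, -1.5]
opening: 48.9
```

```bash
python3 go.py 601.2 236.6 32.5 -15
```

```text
t 7.85 pos [601.6 238.9  32.2] yaw -15.1 tilt 0.0037 open 48.9 F [ 1.   0.3 -1.5] M [ 0.03  0.04 -0.02]
shift [-0.0039, 0.0004, -0.0005] turn -0.0008
```

Request:
apply_moves(
  rows=[
    [0,[-0.0015,0,0],0],
    [0,[-0.003,0,0],0],
    [0,[-0.003,0,0],0],
  ],
)

```text
time: 8.22
position: [601.0, 237.1, 32.2]
tcp_rot: [0.794, 0.608, -0.002, 0.0]
wrist_force: [-0.1, 0.5, -1.6]
opening: 49.3
```

Request:
apply_moves(
  rows=[
    [0,[-0.001,0,0],0],
    [0,[-0.002,0,0],0],
    [0,[-0.002,0,0],0],
  ],
)

```text
time: 8.6
position: [601.0, 236.7, 32.2]
tcp_rot: [0.794, 0.608, -0.001, 0.0]
wrist_force: [0.9, 2.9, -3.1]
opening: 49.0
```

```bash
python3 go.py 601.2 236.6 32.5 -15
```

```text
t 8.6 pos [601.  236.7  32.2] yaw -15.1 tilt 0.0025 open 49.0 F [ 0.9  2.9 -3.1] M [ 0.62 -0.2   0.06]
shift [-0.0001, 0.0004, -0.0005] turn -0.0007
```

Request:
apply_moves(
  rows=[
    [0,[0.001,0,0.001],0],
    [0,[0.001,0,0.0025],0],
    [0,[0.001,0,0.0035],0],
    [0,[0.001,0,0.0035],0],
  ],
)

```text
time: 9.1
position: [601.0, 237.0, 30.0]
tcp_rot: [0.794, 0.608, -0.001, 0.0]
wrist_force: [-0.7, 0.4, -1.1]
opening: 49.1
```

Request:
apply_moves(
  rows=[
    [0,[0,0,0.001],0],
    [0,[0,0,0.0015],0],
    [0,[0,0,0.0015],0],
  ],
)

```text
time: 9.48
position: [601.1, 237.1, 29.8]
tcp_rot: [0.794, 0.608, -0.001, 0.0]
wrist_force: [-2.8, -1.2, 4.1]
opening: 49.0
```

```bash
python3 go.py 601.2 236.6 30 -15
```

```text
t 9.47 pos [601.1 237.1  29.8] yaw -15.1 tilt 0.0024 open 49.0 F [-2.8 -1.2  4.1] M [-0.14  0.37  0.  ]
shift [-0.0007, 0.0003, -0.0003] turn -0.0007
```

Request:
apply_moves(
  rows=[
    [80,[0,0,0],0],
    [80,[0,0,0],0],
    [80,[0,0,0],0],
    [80,[0,0,0],0],
  ],
)

```text
time: 9.98
position: [601.1, 237.0, 29.6]
tcp_rot: [0.794, 0.608, -0.001, 0.0]
wrist_force: [-0.5, -0.3, 0.5]
opening: 68.5
```

Request:
apply_moves(
  rows=[
    [80,[0,0,-0.01],0],
    [80,[0,0,-0.04],0],
    [80,[0,0,-0.1],0],
    [80,[0,0,-0.2],0],
    [90,[0,0,-0.24],0],
    [90,[0,0,-0.24],0],
  ],
)

```text
time: 10.72
position: [603.4, 238.1, 178.4]
tcp_rot: [0.794, 0.608, 0.003, 0.001]
wrist_force: [-0.3, 0.2, -0.1]
opening: 76.5
```

```bash
python3 go.py 560 20 180 -7
```

```text
t 10.72 pos [603.4 238.1 178.4] yaw -15.1 tilt 0.0061 open 76.5 F [-0.3  0.2 -0.1] M [-0.01 -0.    0.06]
shift [-0.3698, 0.025, -0.0035] turn -0.0452
```

Request:
apply_moves(
  rows=[
    [90,[-0.37,0.025,0],-0.045],
    [90,[-0.37,0.025,0],-0.045],
    [90,[-0.37,0.025,0],-0.045],
    [90,[-0.37,0.025,0],-0.045],
    [90,[-0.37,0.025,0],-0.045],
  ],
)

```text
time: 11.35
position: [558.6, 17.3, 177.1]
tcp_rot: [0.751, 0.661, 0.002, 0.001]
wrist_force: [1.6, 0.9, 0.4]
opening: 76.9
```

```bash
python3 snap.py 6; python3 go.py 479.3 -179 180 2.4; python3 -c "
from h import *
crop('scene',6,340,155,440,215,8,'pics/s6b.png');crop('top',6,135,175,215,230,9,'pics/s6a.png');crop('scene',6,170,170,245,240,8,'pics/s6c.png')"
```

```text
t 11.45 pos [559.5  19.8 177.3] yaw -7.1 tilt 0.0049 open 76.7 F [-0.6  0.7 -0. ] M [-0.02 -0.01  0.01]
shift [-0.3453, -0.0918, -0.0057] turn -0.0526
```

View pics/s6b.png

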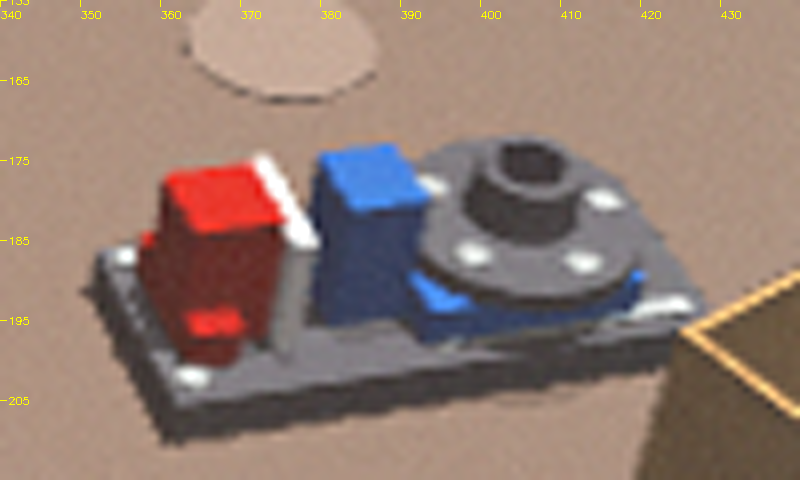

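View pics/s6a.png

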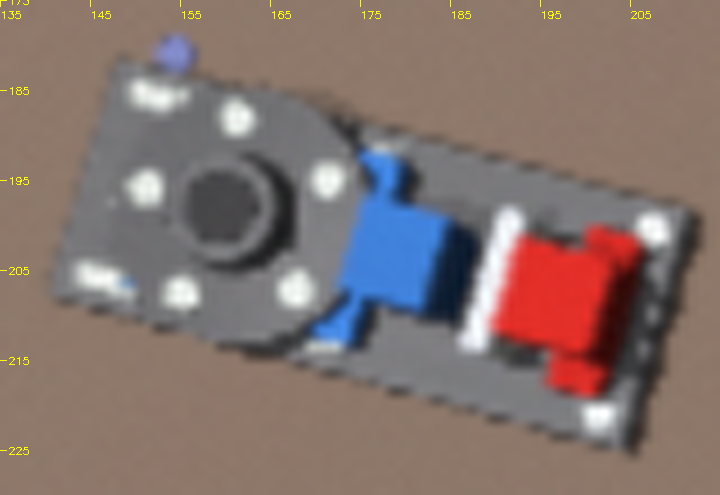

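View pics/s6c.png

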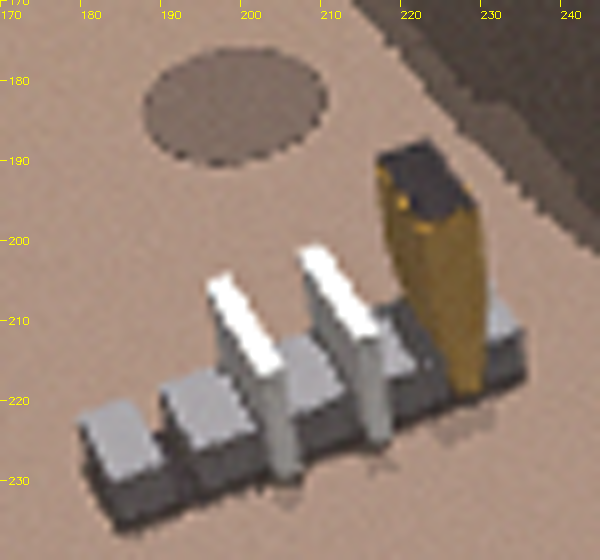

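Run:
```python
from h import *
for n in("top","scene"):
    r,g=frame_img(n,6,603,243,70,np.radians(-15))
    m=r.min(2)>185
    for f in fit(m,0,0,60): print(n,np.round(f,1))
    red=r[...,0]-(r[...,1]+r[...,2])/2
    # y profile over x in [-10,10]
    c=(np.abs(g)<10)
    pr=r[:,c].mean(1); 
    if n=="top": print(np.c_[g[::4],pr[::4]][45-20:90].round(0).astype(int).tolist())
```

```text
top [ 30.4 -54.1  10.    9.9 -71.6  79.4]
top [-37.4 -54.5  10.3   8.3 -74.7  70.5]
top [ -1.3  -5.5  50.    8.5  -0.7 340.2]
top [-22.1  56.5  12.2   7.    0.   68.7]
top [16.6 57.  10.8  6.   0.  57.6]
[[-35, 227, 47, 40], [-34, 227, 47, 40], [-33, 227, 47, 41], [-32, 227, 47, 41], [-31, 227, 47, 41], [-30, 227, 47, 40], [-29, 227, 47, 40], [-28, 227, 47, 40], [-27, 227, 47, 40], [-26, 227, 47, 40], [-25, 227, 47, 40], [-24, 227, 47, 40], [-23, 227, 47, 40], [-22, 227, 47, 40], [-21, 227, 47, 40], [-20, 226, 47, 40], [-19, 226, 47, 40], [-18, 226, 47, 40], [-17, 225, 47, 41], [-16, 225, 48, 42], [-15, 225, 51, 46], [-14, 225, 57, 53], [-13, 225, 67, 64], [-12, 226, 85, 84], [-11, 228, 109, 110], [-10, 230, 138, 140], [-9, 233, 168, 172], [-8, 236, 197, 201], [-7, 238, 220, 224], [-6, 238, 232, 237], [-5, 236, 235, 240], [-4, 229, 231, 236], [-3, 216, 218, 224], [-2, 190, 193, 199], [-1, 156, 158, 165], [0, 119, 121, 127], [1, 86, 90, 96], [2, 60, 65, 75], [3, 39, 47, 60], [4, 25, 36, 52], [5, 18, 31, 49], [6, 15, 30, 49], [7, 15, 30, 49], [8, 15, 30, 50], [9, 16, 31, 51], [10, 16, 32, 54], [11, 18, 36, 60], [12, 21, 42, 72], [13, 25, 51, 88], [14, 31, 64, 109], [15, 38, 79, 136], [16, 47, 96, 164], [17, 54, 111, 189], [18, 59, 121, 205], [19, 62, 126, 214], [20, 63, 129, 218], [21, 64, 130, 219], [22, 64, 130, 219], [23, 64, 130, 219], [24, 64, 130, 219], [25, 64, 130, 219], [26, 64, 130, 219], [27, 65, 130, 220], [28, 64, 130, 220], [29, 64, 130, 219]]
scene [  0.6  -3.1  52.6   9.4  -4.2 371.2]
scene [ 43.   51.5  10.6   9.9 -45.   81.8]
scene [ 3.1 53.2  9.6  6.5 23.2 50. ]
```

Request:
apply_moves(
  rows=[
    [90,[-0.345,-0.092,0],-0.0526],
    [90,[-0.345,-0.092,0],-0.0526],
    [90,[-0.345,-0.092,0],-0.0526],
    [90,[-0.345,-0.092,0],-0.0526],
    [90,[-0.345,-0.092,0],-0.0526],
    [90,[-0.345,-0.092,0],-0.0526],
  ],
)

```text
time: 12.2
position: [479.9, -177.5, 176.3]
tcp_rot: [0.692, 0.722, 0.002, 0.001]
wrist_force: [-0.3, 0.3, -0.0]
opening: 76.7
```

```bash
python3 go.py 479 -179 47 2.4
```

```text
t 12.2 pos [ 479.9 -177.5  176.3] yaw 2.5 tilt 0.0051 open 76.7 F [-0.3  0.3 -0. ] M [ 0.01  0.02 -0.04]
shift [-0.0029, -0.0025, 0.2155] turn 0.0005
```

Request:
apply_moves(
  rows=[
    [90,[-0.0024,-0.0015,0.1],0],
    [90,[-0.0024,-0.0015,0.18],0],
    [90,[-0.0024,-0.0015,0.21],0],
    [90,[-0.0024,-0.0015,0.216],0],
    [90,[-0.0024,-0.0015,0.216],0],
  ],
)

```text
time: 12.82
position: [480.6, -177.8, 47.2]
tcp_rot: [0.691, 0.723, 0.003, 0.001]
wrist_force: [0.0, -0.1, -0.2]
opening: 77.0
```

```bash
python3 snap.py 7; python3 go.py 479 -179 47 2.4;python3 -c "
from h import *
crop('scene',7,180,120,270,240,6,'pics/s7.png')"
```

```text
t 12.93 pos [ 481.  -178.5   47.9] yaw 2.6 tilt 0.0072 open 76.6 F [-0.7  0.7  0.5] M [ 0.03 -0.03 -0.05]
shift [-0.0007, -0.0033, 0.0015] turn 0.0009
```

View pics/s7.png

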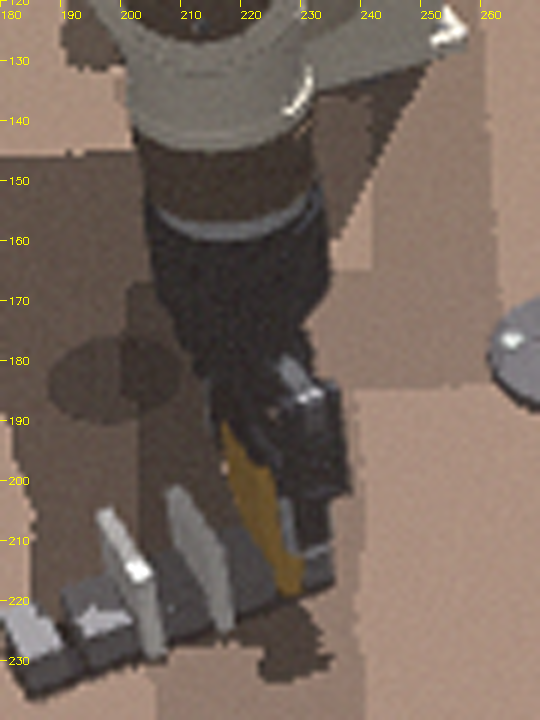

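Request:
apply_moves(
  rows=[
    [0,[0,-0.002,0],0],
    [0,[0,-0.002,0],0],
    [0,[0,-0.002,0],0],
    [0,[0,-0.002,0],0],
    [0,[0,-0.002,0],0],
    [0,[0,-0.002,0],0],
    [0,[0,-0.002,0],0],
  ],
)

```text
time: 13.8
position: [480.0, -178.8, 48.7]
tcp_rot: [0.691, 0.723, 0.003, 0.002]
wrist_force: [-1.9, 1.0, 5.6]
opening: 39.9
```

```bash
python3 go.py 479 -179 230 2.4
```

```text
t 13.8 pos [ 480.  -178.8   48.7] yaw 2.5 tilt 0.0080 open 39.9 F [-1.9  1.   5.6] M [0.04 0.32 0.  ]
shift [-0.0, 0.0007, -0.3022] turn 0.0008
```

Request:
apply_moves(
  rows=[
    [0,[0,0,-0.03],0],
    [0,[0,0,-0.07],0],
    [0,[0,0,-0.15],0],
    [0,[0,0,-0.23],0],
    [0,[0,0,-0.25],0],
  ],
)

```text
time: 14.42
position: [480.3, -179.6, 201.2]
tcp_rot: [0.691, 0.723, 0.004, 0.005]
wrist_force: [0.1, 0.5, -4.1]
opening: 39.8
```

```bash
python3 go.py 560 20 195 -7
```

```text
t 14.43 pos [ 480.3 -179.6  201.2] yaw 2.5 tilt 0.0127 open 39.8 F [ 0.1  0.5 -4.1] M [-0.04 -0.01  0.01]
shift [0.3265, 0.1472, 0.0117] turn 0.053
```

Request:
apply_moves(
  rows=[
    [0,[0.326,0.147,0.012],0.053],
    [0,[0.326,0.147,0.012],0.053],
    [0,[0.326,0.147,0.012],0.053],
    [0,[0.326,0.147,0.012],0.053],
    [0,[0.326,0.147,0.012],0.053],
  ],
)

```text
time: 15.05
position: [559.2, 22.2, 191.8]
tcp_rot: [0.748, 0.664, 0.003, 0.003]
wrist_force: [0.0, 0.3, -4.1]
opening: 39.5
```

```bash
python3 go.py 604 248 180 -15
```

```text
t 15.05 pos [559.2  22.2 191.8] yaw -6.8 tilt 0.0081 open 39.5 F [ 0.   0.3 -4.1] M [-0.04  0.06  0.02]
shift [0.3826, 0.0297, 0.0201] turn 0.0458
```

Request:
apply_moves(
  rows=[
    [0,[0.383,0.03,0.02],0.046],
    [0,[0.383,0.03,0.02],0.046],
    [0,[0.383,0.03,0.02],0.046],
    [0,[0.383,0.03,0.02],0.046],
    [0,[0.383,0.03,0.02],0.046],
    [0,[0.383,0.03,0.02],0.046],
  ],
)

```text
time: 15.8
position: [603.3, 246.8, 178.0]
tcp_rot: [0.794, 0.608, 0.001, 0.002]
wrist_force: [-0.6, -0.9, -3.6]
opening: 39.6
```

```bash
python3 go.py 604 248 130 -15
```

```text
t 15.8 pos [603.3 246.8 178. ] yaw -15.1 tilt 0.0053 open 39.6 F [-0.6 -0.9 -3.6] M [-0.08  0.01  0.01]
shift [0.0023, 0.0002, 0.0801] turn -0.0004
```

Request:
apply_moves(
  rows=[
    [0,[0.0015,0,0.05],0],
    [0,[0.0015,0,0.08],0],
    [0,[0.0015,0,0.085],0],
    [0,[0.0015,0,0.085],0],
  ],
)

```text
time: 16.3
position: [604.1, 246.3, 127.5]
tcp_rot: [0.794, 0.608, 0.001, 0.002]
wrist_force: [0.8, 0.5, -3.8]
opening: 39.3
```

```bash
python3 snap.py 8; python3 go.py 604 248 118 -15
python3 - <<'E'
from h import *
from cell import get_obs
p,_=load("scene",8)
o=get_obs()['position']
a=np.radians(-15);e=np.array([np.cos(a),np.sin(a)]);f=np.array([-e[1],e[0]])
x0,y0,x1,y1,s=345,120,420,205,7
im=np.ascontiguousarray(cv2.resize(p[y0:y1,x0:x1,::-1],None,fx=s,fy=s,interpolation=cv2.INTER_CUBIC))
def P(u,v,z): 
    q=proj("scene",np.r_[o[:2]+u*e+v*f,z])[0]; return tuple(int(t) for t in ((q-[x0,y0]+.5)*s))
zb=o[2]-42.7
im0=im.copy()
for u in(-20,20):
    pts=[P(u,-4,zb),P(u,4,zb),P(u,10.5,zb+43),P(u,-10.5,zb+43)]
    cv2.polylines(im,[np.array(pts)],True,(0,255,0) if u<0 else (0,255,255),1)
cv2.imwrite("pics/ov8.png",im)
cv2.imwrite("pics/ov8b.png",im0)
E
```

```text
t 16.4 pos [604.6 247.2 128.4] yaw -15.1 tilt 0.0069 open 39.2 F [ 1.  -0.3 -3.3] M [ 0.02 -0.06 -0.04]
shift [0.001, -0.0015, 0.0174] turn -0.0008
```

View pics/ov8.png

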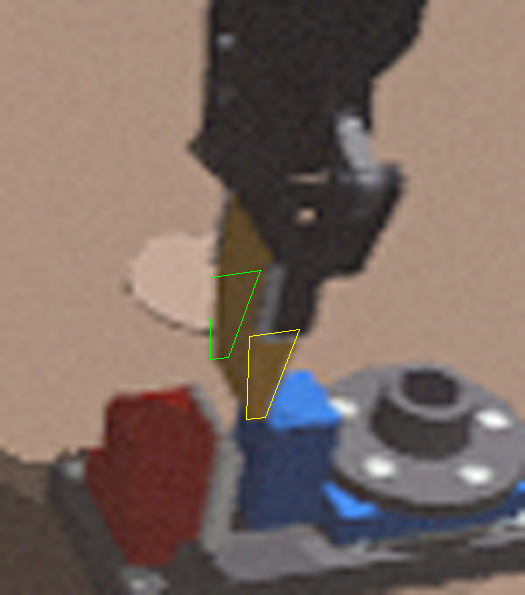

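View pics/ov8b.png

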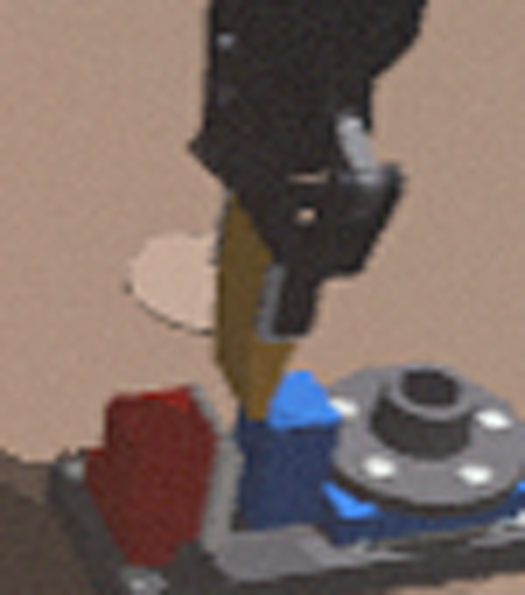

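Request:
apply_moves(
  rows=[
    [0,[0.0032,-0.0005,0.0],0],
    [0,[0.0032,-0.0005,0.008],0],
    [0,[0.0032,-0.0005,0.014],0],
    [0,[0.0032,-0.0005,0.02],0],
    [0,[0.0032,-0.0005,0.024],0],
    [0,[0.0032,-0.0005,0.026],0],
    [0,[0.0032,-0.0005,0.026],0],
  ],
)

```text
time: 17.27
position: [604.9, 249.1, 112.7]
tcp_rot: [0.794, 0.608, 0.002, 0.003]
wrist_force: [-0.6, 0.3, -3.7]
opening: 39.6
```

```bash
python3 snap.py 9; python3 go.py 604.6 249.1 105 -15; python3 -c "
from h import *
crop('scene',9,340,135,420,210,8,'pics/s9.png')"
```

```text
t 17.38 pos [605.1 249.1 112.9] yaw -15.1 tilt 0.0071 open 39.5 F [-0.6 -0.  -3.3] M [ 0.01 -0.02 -0.02]
shift [-0.0003, -0.0008, 0.0132] turn -0.0008
```

View pics/s9.png

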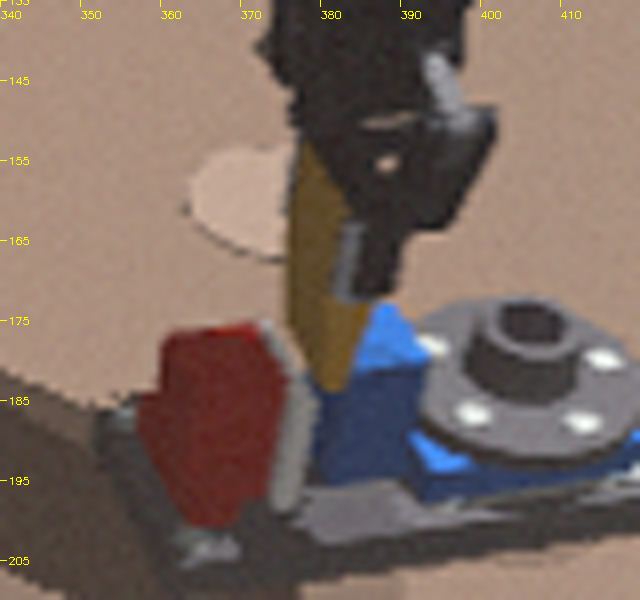

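Request:
apply_moves(
  rows=[
    [0,[0,0,0.005],0],
    [0,[0,0,0.01],0],
    [0,[0,0,0.013],0],
    [0,[0,0,0.013],0],
  ],
)

```text
time: 17.88
position: [604.9, 249.0, 104.8]
tcp_rot: [0.794, 0.608, 0.002, 0.003]
wrist_force: [0.2, 0.7, -3.7]
opening: 39.4
```

```bash
python3 go.py 604.6 249.1 95 -15
```

```text
t 17.88 pos [604.9 249.  104.8] yaw -15.1 tilt 0.0067 open 39.4 F [ 0.2  0.7 -3.7] M [-0.    0.04  0.02]
shift [-0.0, -0.0007, 0.0164] turn -0.0008
```

Request:
apply_moves(
  rows=[
    [0,[0,-0.0005,0.003],0],
    [0,[0,-0.0005,0.006],0],
    [0,[0,-0.0005,0.008],0],
    [0,[0,-0.0005,0.008],0],
  ],
)

```text
time: 18.38
position: [604.6, 249.0, 99.8]
tcp_rot: [0.794, 0.608, 0.002, 0.003]
wrist_force: [0.5, 0.1, -3.8]
opening: 39.3
```

Request:
apply_moves(
  rows=[
    [0,[0,0,0.002],0],
    [0,[0,0,0.004],0],
    [0,[0,0,0.004],0],
  ],
)

```text
time: 18.75
position: [604.5, 249.0, 97.2]
tcp_rot: [0.794, 0.608, 0.002, 0.003]
wrist_force: [0.4, 0.8, -4.4]
opening: 39.4
```

```bash
python3 go.py 604.6 249.1 95 -15
```

```text
t 18.75 pos [604.5 249.   97.2] yaw -15.1 tilt 0.0061 open 39.4 F [ 0.4  0.8 -4.4] M [ 0.04  0.02 -0.03]
shift [0.0002, 0.0002, 0.0037] turn -0.0007
```

Still free; go on in small steps.

Request:
apply_moves(
  rows=[
    [0,[0,0,0.0015],0],
    [0,[0,0,0.003],0],
    [0,[0,0,0.003],0],
  ],
)

```text
time: 19.12
position: [604.4, 248.9, 95.3]
tcp_rot: [0.794, 0.608, 0.002, 0.003]
wrist_force: [-0.4, -0.3, -3.8]
opening: 39.5
```

Request:
apply_moves(
  rows=[
    [0,[0,0,0.0015],0],
    [0,[0,0,0.0025],0],
    [0,[0,0,0.0025],0],
  ],
)

```text
time: 19.5
position: [604.3, 248.9, 93.7]
tcp_rot: [0.794, 0.608, 0.001, 0.003]
wrist_force: [0.1, 0.0, -4.0]
opening: 39.5
```

```bash
python3 go.py 604.6 249.1 95 -15
```

```text
t 19.5 pos [604.3 248.9  93.7] yaw -15.1 tilt 0.0059 open 39.5 F [ 0.1  0.  -4. ] M [ 0.01  0.02 -0.05]
shift [0.0004, 0.0004, -0.0022] turn -0.0007
```

Request:
apply_moves(
  rows=[
    [0,[0,0,0.0015],0],
    [0,[0,0,0.0025],0],
    [0,[0,0,0.0025],0],
  ],
)

```text
time: 19.88
position: [604.3, 248.9, 92.1]
tcp_rot: [0.794, 0.608, 0.001, 0.003]
wrist_force: [0.3, 1.1, -4.2]
opening: 39.4
```

Request:
apply_moves(
  rows=[
    [0,[0,0,0.0015],0],
    [0,[0,0,0.0025],0],
    [0,[0,0,0.0025],0],
  ],
)

```text
time: 20.25
position: [604.2, 248.9, 90.5]
tcp_rot: [0.794, 0.608, 0.001, 0.002]
wrist_force: [-0.2, 1.1, -3.9]
opening: 39.2
```

Request:
apply_moves(
  rows=[
    [0,[0,0,0.0015],0],
    [0,[0,0,0.0025],0],
    [0,[0,0,0.0025],0],
  ],
)

```text
time: 20.62
position: [604.2, 248.8, 88.9]
tcp_rot: [0.794, 0.608, 0.001, 0.002]
wrist_force: [-0.1, -0.1, -3.6]
opening: 39.6
```

```bash
python3 go.py 604.6 249.1 95 -15
```

```text
t 20.62 pos [604.2 248.8  88.9] yaw -15.1 tilt 0.0055 open 39.6 F [-0.1 -0.1 -3.6] M [-0.05 -0.03  0.  ]
shift [0.0007, 0.0006, -0.0102] turn -0.0008
```

Request:
apply_moves(
  rows=[
    [0,[0,0,0.0015],0],
    [0,[0,0,0.0025],0],
    [0,[0,0,0.0025],0],
  ],
)

```text
time: 21.0
position: [604.2, 248.7, 87.4]
tcp_rot: [0.794, 0.608, 0.001, 0.003]
wrist_force: [-0.6, 0.1, -3.9]
opening: 39.1
```

Request:
apply_moves(
  rows=[
    [0,[0,0,0.0015],0],
    [0,[0,0,0.0025],0],
    [0,[0,0,0.0025],0],
  ],
)

```text
time: 21.38
position: [604.4, 248.6, 86.6]
tcp_rot: [0.794, 0.608, 0.001, 0.003]
wrist_force: [-0.7, -1.7, 1.9]
opening: 39.5
```

Request:
apply_moves(
  rows=[
    [0,[0,0,0.0015],0],
    [0,[0,0,0.0025],0],
    [0,[0,0,0.0025],0],
  ],
)

```text
time: 21.75
position: [604.6, 248.5, 86.0]
tcp_rot: [0.794, 0.608, 0.002, 0.003]
wrist_force: [-2.5, -3.1, 6.4]
opening: 39.4
```

```bash
python3 snap.py 10; python3 go.py 604.6 249.1 95 -15; python3 -c "
from h import *
crop('scene',10,340,135,420,210,8,'pics/s10.png')"
```

```text
t 21.85 pos [604.5 248.6  86.1] yaw -15.1 tilt 0.0070 open 39.4 F [-3.  -2.4  6.3] M [-0.55  0.67  0.13]
shift [0.0009, -0.0001, -0.0149] turn -0.0008
```

View pics/s10.png

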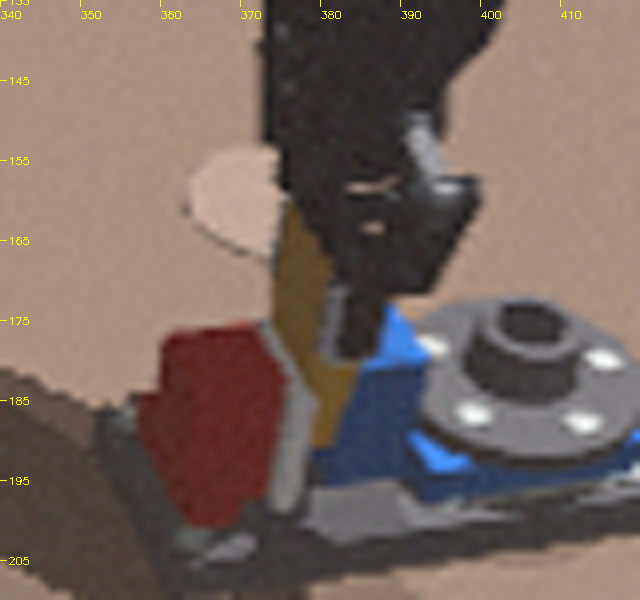

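Request:
apply_moves(
  rows=[
    [0,[-0.001,0,0.001],0],
    [0,[-0.001,0,0.0025],0],
    [0,[-0.001,0,0.0025],0],
  ],
)

```text
time: 22.22
position: [604.6, 248.5, 85.8]
tcp_rot: [0.794, 0.608, 0.003, 0.003]
wrist_force: [-4.1, -1.7, 6.9]
opening: 39.4
```

```bash
python3 go.py 604.6 249.1 95 -15
```

```text
t 22.23 pos [604.6 248.5  85.8] yaw -15.1 tilt 0.0078 open 39.4 F [-4.1 -1.7  6.9] M [-0.26  0.8   0.11]
shift [0.001, -0.0002, -0.0153] turn -0.0007
```

Request:
apply_moves(
  rows=[
    [0,[-0.001,0,0.002],0],
    [0,[-0.001,0,0.004],0],
    [0,[-0.001,0,0.005],0],
    [0,[-0.001,0,0.005],0],
  ],
)

```text
time: 22.72
position: [604.7, 248.4, 85.4]
tcp_rot: [0.794, 0.608, 0.004, 0.003]
wrist_force: [-6.3, -2.7, 13.8]
opening: 39.5
```

```bash
python3 go.py 604.6 249.1 95 -15
```

```text
t 22.73 pos [604.7 248.4  85.4] yaw -15.1 tilt 0.0096 open 39.5 F [-6.3 -2.7 13.8] M [-0.4   1.3   0.16]
shift [0.0011, -0.0003, -0.0159] turn -0.0005
```

Request:
apply_moves(
  rows=[
    [0,[-0.001,-0.0005,0.003],0],
    [0,[-0.001,-0.001,0.006],0],
    [0,[-0.001,-0.001,0.007],0],
    [0,[-0.001,-0.001,0.007],0],
  ],
)

```text
time: 23.22
position: [604.8, 248.4, 85.1]
tcp_rot: [0.794, 0.608, 0.006, 0.003]
wrist_force: [-7.2, -4.1, 17.3]
opening: 39.1
```

```bash
python3 snap.py 11; python3 go.py 604.6 249.1 95 -15;  python3 - <<'E'
from h import *
crop('scene',11,335,120,435,210,7,'pics/s11.png')
crop('top',11,130,165,220,235,8,'pics/s11t.png')
for i in(0,6,11):
    r,g=frame_img("scene",i,603,243,75,np.radians(-15))
    b=r[...,2]-r[...,0]; c=(g>0)&(g<14)&True
    pr=b[:,(g>10)&(g<15)].mean(1); print(i,np.round(pr[(g>8)&(g<22)][::4]).astype(int))
E
```

```text
t 23.32 pos [604.8 248.4  85.1] yaw -15.1 tilt 0.0133 open 39.4 F [-7.1 -3.1 16.9] M [-0.7   1.56  0.08]
shift [0.0011, -0.0005, -0.0165] turn -0.0004
0 [ 22  21  20  18  20  37  62  87 111 132 149 155 154 153]
6 [ 22  22  20  19  22  40  66  92 115 134 151 157 157 157]
11 [-23 -17 -15 -15 -14 -15 -16 -16 -15 -14 -11  -2   9  20]
```

View pics/s11.png

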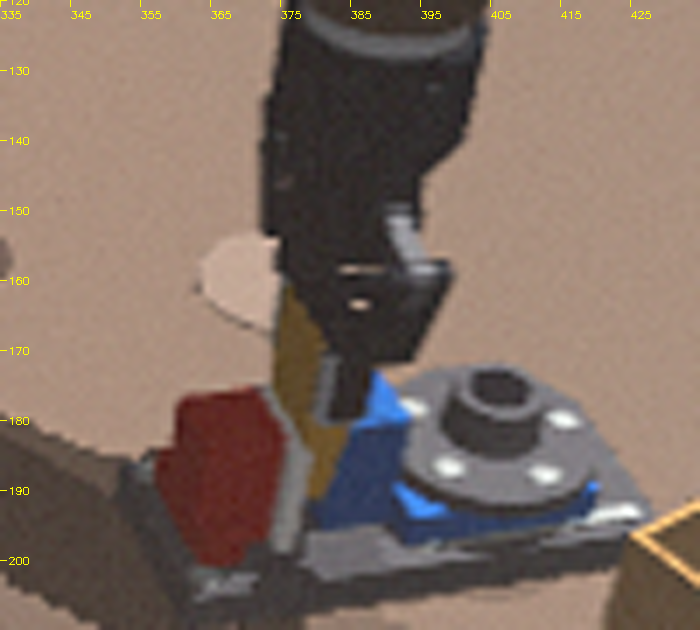

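View pics/s11t.png

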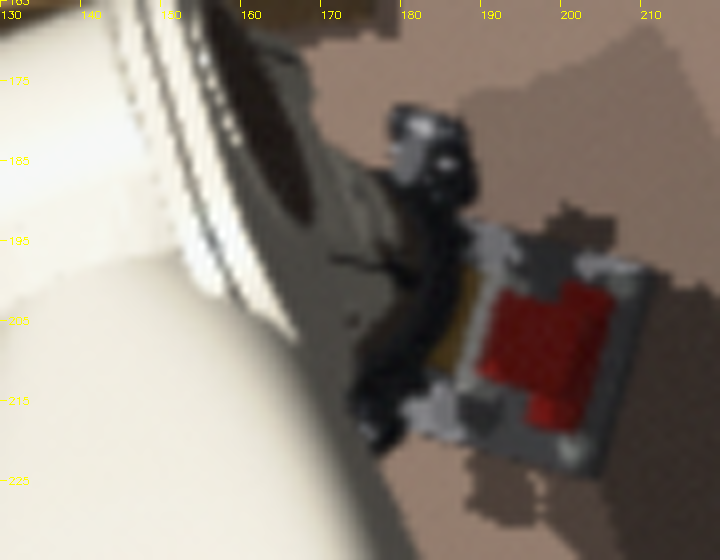

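```bash
python3 -c "
from cell import finish_job
print(finish_job())"; python3 go.py 604.6 249.1 95 -15
```

```text
the job is handed in; nothing more can be done
None
the job is handed in; nothing more can be done
```

I stood one shim plate upright in the gap against the red stop, then pushed the wedge in beside it until it bound. I handed the job in at about 23 s, still gripping the wedge and pressing it in. No verdict was reported.

- **Gap:** the pictures gave about 23 mm, so one plate was enough. The wedge bound about 4 mm lower than that predicted, which suggests the gap is nearer 24–25 mm; one plate is still the right number.
- **Plate:** I felt it touch the stop face and then the bed before letting go. In the later pictures it stands upright and about centred along the face. The other two plates stayed in the rack.
- **Wedge:** its lower end is about 22 mm above the bed, worked out from the gripper height.
    - The last reading showed about 21 N pressing down, with the grip steady at 39.4 mm and the tool tilted 0.013 rad.
    - The sideways force was about 5 N, too small for one-sided contact, so I take it to be bearing on both sides.
- **Disagreements:** the two cameras differed by about 2 mm along the gap. I took a value between them and used contact to place the plate. There was also about 6 N along the face (gap x) at the end that I did not explain.
- **Not checked:** I did not measure the carriage's movement after the wedge bound, because the gripper hid its edge. It had not moved after the plate was placed. The side load, roughly 20–40 N by estimate, should be well below the 70 N at which it slips.

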